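Nudge the nest plate onto its dowels and swing the keeper over it

ROBOT

A 6-joint arm with a two-finger parallel gripper is mounted at the origin on a cart in front of the work surface, level with it; the furniture and walls round the work are solid. World frame = base frame: x ahead of the robot, y to its left, z up, the work surface at z = 0. Lengths are in m, angles in rad, forces in N, time in s.
With the tool pointing down it reaches from about 0.4 to 0.825 m from the base axis. Payload 7 kg.
Tool frame: the origin (TCP) lies between the finger pads; the fingertips stand 8 mm ahead of it and the grasp point (between the pads) lies 11 mm behind it (arm.finger_overhang is the distance from the TCP to the fingertips, in m); z points along the fingers, y is the line along which they close (so a half turn about z gives the same grasp; the last joint's range is limited). The gripper opens to 88 mm and grips with 3 to 60 N. Pads are 19 mm wide; open, the fingers measure 130 mm over their backs; the gripper's body (78 mm by 193 mm) begins 47 mm behind the grasp point.
Start: joints at [0.288, 0.359, 0.012, 0, -1.224, -0.288], TCP at [0.675, -0, 0.235] pointing down, gripper open.
Joint ranges: [-3.07, 3.07], [-1.43, 2.12], [-1.02, 1.25], [-3.03, 1.67], [-3.05, -0], [-3.03, 3.03]. Speed limits (rad/s): [2.39, 2.39, 3.01, 3.14, 3.14, 3.14].

INTERFACE

Orientations are given as [roll, pitch, yaw] about the fixed x, y, z axes, in that order (R = Rz(yaw) Ry(pitch) Rx(roll)).
In Python, from station import arm gives the robot as it stands.
- The arm moves only by the tool move_arm, never from a script. Its argument "rows" is text: rows parted by semicolons, each of 7 numbers parted by spaces: the turn, a rotation vector about the tool's x, y, z in degrees, then the shift along the tool's x, y, z in m, then the finger opening in m, from 0 to 0.0876. A call has 1 to 8 rows; each row shifts and turns the commanded pose from where the row before left it, along the tool's axes as they then stand; what a row does not reach is not made up. A row lasts 1/8 s, in which the tool goes at most 62.5 mm and 10.7 degrees, less where a joint would pass 70% of its speed; a pose out of reach is approached as far as the arm can. A call is refused whole if a number of a shift passes 0.0625 or a number of a turn 10.7, either way. A call with a gripper value outside its range is refused whole. The fingers move at their own pace and stop on an object; "squeeze" is the grip in N (left out, the last holds). Time passes only in rows, so rows that do not move let the fingers close. It gives the time, the measured TCP pose, the force, the opening and the grip force at its end, in the units of the state.
- arm.get_state(): the state, without advancing time (a new reading comes with each control period).
- arm.grab_frame(name): name is "scene" or "side" or "wrist"; returns (picture, depth): 384x512x3 uint8, blue, green, red; 384x512 float32, m along the optical axis (not along the pixel's ray), 0 where there is no reading.
- arm.camera_model(name): a dict with "mtx" (3x3 intrinsics, pixels), "camera_from_world" (4x4, takes a point from world to camera coordinates); the wrist camera has in their place "mount" (4x4, takes a point from camera to tool coordinates, whose origin is the TCP and whose axes are the flange's). Camera axes: x right, y down, z forward; pixel columns grow to the right and rows downward; lengths in m; the calibration is good to about 2 mm. A picture is of the moment at which its call begins: read the wrist's pose just before it. camera_model takes no time and is no camera call.
- arm.job_done(): hands the job in; it is judged then, once.
The state is a dict: "t": time; "q": joint angles; "qd": joint speeds; "joint_efforts": joint torques, N m; "eef_pos": TCP position; "ee_rot": TCP orientation; "force": force on the tool from outside, world axes, zero at the start; "moment": the same for the moment, N m; "width": finger opening in m; "gripper_force": force on a finger pad.
Only numpy, scipy, OpenCV 4.12 (cv2) and the standard library are available. Lean on these libraries where they do the work, as an engineer would, in place of code of your own. Each camera call takes 0.05 s, during which the arm holds its last target. There are 200 camera calls.

TASK

The nest plate lies askew on the sub-base, riding on top of the two dowel pins with its rear edge up. With gentle fingertip pushes only, nudge it back to the rear rail and sideways to the left until both of its holes drop over the pins and it lies flat on the sub-base; then push the swing keeper round by its knob as far as it goes, so that it points across the plate. Do not squeeze, lift or carry the plate, and leave the loose things standing round the sub-base where they are.

Things in the scene. Friction and masses are not known exactly. Their poses are not given: they have to be found in the camera images.
- subbase: aluminium plate on a fixed white sheet-metal stand, 104 mm deep (x -52 to 52), 180 mm wide (y -88 to 92); its flat top, the seat, is 80 mm above the worktop. Origin under it at worktop level; at yaw 0 its x points away from the robot, y left. Seated, the nest plate's middle is at (-4, -6) mm, parallel to it. The keeper's post and a small stop pin stand at its left end
- nest_plate: loose steel plate, 70 (x) x 110 (y) x 10 mm, 0.25 to 0.6 kg, six pockets in its top; origin at the middle of its underside. At the start 9 to 17 mm too far right, 3 to 10 mm too near the robot, turned up to 0.04 rad; it rests on the two pin tips and its near edge, tilted about 0.12 rad, far edge up. It slides under a light push and drops level once both holes are over the pins
- hole_l (a point): centre, at the underside, of the plate's left hole, round, 9.4 mm, at (13, 31) mm in the plate; meets dowel_l when seated
- hole_r (a point): centre, at the underside, of the plate's right hole, a slot 9.4 mm (x) by 11.9 mm (y), at (13, -31) mm in the plate; meets dowel_r when seated
- dowel_l (a point): foot of the left dowel pin, on its axis, at the level of the seat, at (9, 25) mm in the sub-base. Both pins are steel, 8 mm diameter, 6 mm tall, tapered above 2 mm to a 3 mm tip
- dowel_r (a point): foot of the right dowel pin, likewise, at (9, -37) mm in the sub-base
- rail (a point): steel rail along the far side of the seat, a fixed guide for the plate's far edge: this point is the middle of the top edge of its near face, 15 mm above the seat, at (31.6, -6) mm in the sub-base; the rail runs 56 mm to either side along the sub-base's y. The seated plate's far face stands 0.6 mm off it
- end_stop (a point): steel stop pin at the left of the seat, 8 mm diameter, 10.5 mm tall; this point is the top of its plate-side face, at (16, 50.2) mm in the sub-base: the left face of the seated plate stands 1.2 mm off it, so the plate cannot be pushed far past the pins
- keeper (a joint): swing keeper, a dark steel arm 16 mm wide, 7 mm thick, on an upright pivot; passes 1.5 mm over the seated plate and fouls one still riding on the pins. 0 = parked, 0.5 rad to the left of the sub-base's +x; grows clockwise from above; starts at 0 to 0.6; 2.07 rad = at its stop, pointing along the sub-base's -y over the plate's left end. Stays where left; turns at about 1.5 N on the knob
- keeper_knob (a point): middle of the upright black knob near the keeper's free end, 42 mm from the pivot, 108 mm above the worktop: 13 mm across, reaching from 6 mm below this point to 10 mm above it; the arm's top lies 9 mm below this point
- keeper_pivot (a point): the keeper's pivot axis at the height of the arm's underside, 91.5 mm above the worktop, at (-16, 69) mm in the sub-base
- gauge_block: a plain ground steel block, 22 x 45 x 14 mm, lying to the left of the sub-base; origin under its middle. To be left alone
- loupe: a black stand loupe, 36 mm across, 32 mm tall, standing to the right of the sub-base; origin under its middle. To be left alone
- cap_screw_0: a steel cap screw standing on its head at the near left corner of the sub-base, on its top, 10 mm across, 24 mm tall; origin under its middle. To be left alone
- cap_screw_1: a second such cap screw, beside the first. To be left alone
- hex_key_0: a black hexagon key lying flat behind the sub-base, 29 x 88 x 5 mm; origin under its middle. To be left alone
- suction_cup_0: a bellows suction cup with a brass stem, 25 mm across, 30 mm tall, standing behind and left of the sub-base; origin under its middle. To be left alone

How it is judged:
By the outcome, as a careful person would: the job done as asked, in the order asked, and still so for the second after the job is handed in, with the robot touching nothing.
It also fails if it takes over 50 s, if anything falls off the work surface, if the arm or the gripper's body presses on something with over 40 N, if the wrist force passes 120 N, or if a joint passes its speed limit or range.

## Working session

There is one attempt and no reset: what is moved stays moved. The work goes in short steps, Python scripts to look and compute and a tool call to move; the robot and the scene stay as the last step left them, time stands still between calls to the robot, and variables do not carry over. Pictures are saved under pics/ and viewed, at most 10 in all, crops included, and the job is handed in when it is done.

Besides the shell and the picture viewer there is one more tool, called as a command line: name --argument value ..., lists and objects as JSON in quotes. move_arm: Moves the arm, as the interface text tells. Its arguments: {"type":"object","properties":{"rows":{"type":"string"},"squeeze":{"type":"number"}},"required":["rows"]}

```bash
ls; mkdir -p pics
cat > h.py <<'E'
import numpy as np, cv2
from station import arm
from scipy.spatial.transform import Rotation as R
def cam(n):
    m=arm.camera_model(n); K=np.array(m["mtx"])
    if n=="wrist":
        s=arm.get_state(); T=np.eye(4); T[:3,:3]=R.from_euler('xyz',s["ee_rot"]).as_matrix(); T[:3,3]=s["eef_pos"]
        W=T@np.array(m["mount"])
    else: W=np.linalg.inv(np.array(m["camera_from_world"]))
    return K,W
def grab(n):
    K,W=cam(n); p,d=arm.grab_frame(n); return p,d,K,W
def cloud(d,K,W):
    v,u=np.mgrid[:d.shape[0],:d.shape[1]]
    P=np.stack([(u-K[0,2])/K[0,0]*d,(v-K[1,2])/K[1,1]*d,d],-1)
    Q=P@W[:3,:3].T+W[:3,3]; Q[d==0]=np.nan; return Q
def proj(X,K,W):
    p=(np.atleast_2d(X)-W[:3,3])@W[:3,:3]; return np.c_[p[:,0]/p[:,2]*K[0,0]+K[0,2],p[:,1]/p[:,2]*K[1,1]+K[1,2]]
E
python3 - <<'E'
from h import *
print(arm.get_state())
out=[]
for n in ["scene","wrist"]:
    p,d,K,W=grab(n); np.savez(f"{n}0.npz",p=p,d=d,K=K,W=W); cv2.imwrite(f"pics/{n}0.png",p); print(n,W.round(3).tolist(),K[0,0])
E
```

```text
pics
{'t': 0.0, 'q': array([ 2.88120720e-01,  3.59384291e-01,  1.10646971e-02, -3.50267921e-04,
       -1.22404404e+00, -2.88073333e-01]), 'qd': array([ 0.00073086,  0.00082835,  0.00013798,  0.00120941, -0.00016855,
       -0.00101006]), 'joint_efforts': array([-8.00930356e-04, -5.82726967e+01,  2.93058443e+01,  6.99745238e+00,
        6.93249181e-03, -2.06530804e-04]), 'eef_pos': array([ 6.74544958e-01, -5.76087903e-06,  2.33626842e-01]), 'ee_rot': array([ 3.13999637e+00, -1.29619701e-04, -1.57086813e+00]), 'force': array([-0.26930717,  0.962462  , -0.14059306]), 'moment': array([-0.02711682, -0.01154368,  0.01379917]), 'gripper_force': 0.0, 'width': 0.08728338869652563}
scene [[0.654, -0.576, 0.491, 0.251], [-0.757, -0.485, 0.439, -0.45], [-0.015, -0.658, -0.753, 0.756], [0.0, 0.0, 0.0, 1.0]] 368.7810038993073
wrist [[-1.0, -0.0, -0.001, 0.675], [-0.0, 0.964, 0.266, -0.073], [0.0, 0.266, -0.964, 0.384], [0.0, 0.0, 0.0, 1.0]] 324.6497979349221
```

View pics/scene0.png

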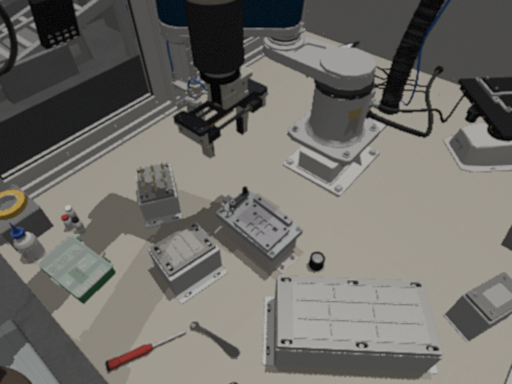

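View pics/wrist0.png

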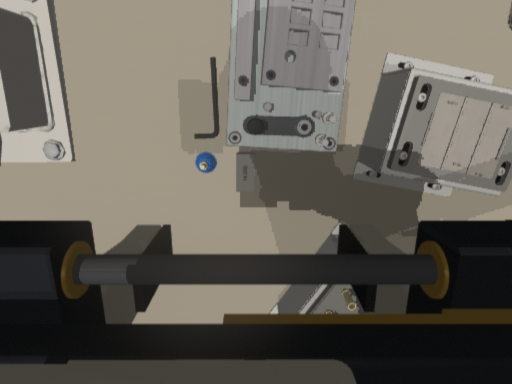

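The scene view shows the sub-base at about (260,225) with the loupe at (317,261). The wrist view shows its left end, with the keeper at (280,125), knob at (255,125), cap screws at (325,118) and (323,138), and gauge block at (246,172).

Run:
```python
from h import *
z=np.load("wrist0.npz");Q=cloud(z['d'],z['K'],z['W'])
for u,v in [(229,140),(336,148),(235,30),(234,137),(330,143),(255,125),(305,126),(268,106),(318,114),(325,118),(323,138),(270,75),(335,80),(352,20),(205,161)]: print((u,v),Q[v,u].round(4))
K,W=z['K'],z['W']
def ray(u,v,h):
    r=W[:3,:3]@np.array([(u-K[0,2])/K[0,0],(v-K[1,2])/K[1,1],1]); return W[:3,3]+r*(h-W[2,3])/r[2]
print(ray(227,148,.08),ray(338,151,.08),ray(233,0,.08),ray(352,0,.08))
z=np.load("scene0.npz");Q=cloud(z['d'],z['K'],z['W']);
m=(Q[...,2]>.074)&(Q[...,2]<.084)&(Q[...,0]>.5)&(Q[...,0]<.8)&(Q[...,1]<0)&(Q[...,1]>-.35)
print(m.sum(),np.nanmin(Q[m],0),np.nanmax(Q[m],0))
```

```text
(229, 140) [ 0.6981 -0.0377  0.0812]
(336, 148) [ 0.5978 -0.0301  0.0796]
(235, 30) [ 0.6911 -0.131   0.081 ]
(234, 137) [ 0.6935 -0.0403  0.0794]
(330, 143) [ 0.6043 -0.035   0.0818]
(255, 125) [ 0.6741 -0.054   0.1173]
(305, 126) [ 0.6314 -0.0521  0.1027]
(268, 106) [ 0.6627 -0.0685  0.0924]
(318, 114) [ 0.62   -0.0619  0.0985]
(325, 118) [ 0.6113 -0.058   0.0869]
(323, 138) [ 0.6146 -0.0415  0.0987]
(270, 75) [ 0.6615 -0.0936  0.0974]
(335, 80) [ 0.6056 -0.09    0.0916]
(352, 20) [ 0.592  -0.1387  0.0812]
(205, 161) [ 0.731  -0.0063  0.0173]
[ 0.70024063 -0.03008578  0.08      ] [ 0.59588037 -0.02729442  0.08      ] [ 0.69247745 -0.15414121  0.08      ] [ 0.59288435 -0.15419332  0.08      ]
1204 [ 0.50015202 -0.21070593  0.07403785] [ 0.70312561 -0.00474611  0.08399602]
```

move_arm --rows "0 0 0 0.035 0.015 -0.015 0; 0 0 0 0.035 0.015 -0.015 0; 0 0 0 0 0 0 0; 0 0 0 0 0 0 0; 0 0 0 0 0 0 0"

```text
t: 0.72
eef_pos: [0.645, -0.0694, 0.2637]
ee_rot: [3.14, 0.0, -1.57]
force: [-0.0, 0.3, 0.4]
width: 0.0431
gripper_force: 0.0
```

Run:
```python
from h import *
s=arm.get_state();print(s['t'],s['eef_pos'],s['force'],s['width'])
p,d,K,W=grab("wrist");np.savez("wrist1.npz",p=p,d=d,K=K,W=W)
cv2.imwrite("pics/w1.png",cv2.resize(p,(800,600),interpolation=cv2.INTER_CUBIC))
p,d,K,W=grab("side");np.savez("side1.npz",p=p,d=d,K=K,W=W); cv2.imwrite("pics/s1.png",p)
```

```text
0.725 [ 0.6449548  -0.06937547  0.2637418 ] [-0.02475467  0.30602292  0.40839993] 0.04310887628707488
```

View pics/w1.png

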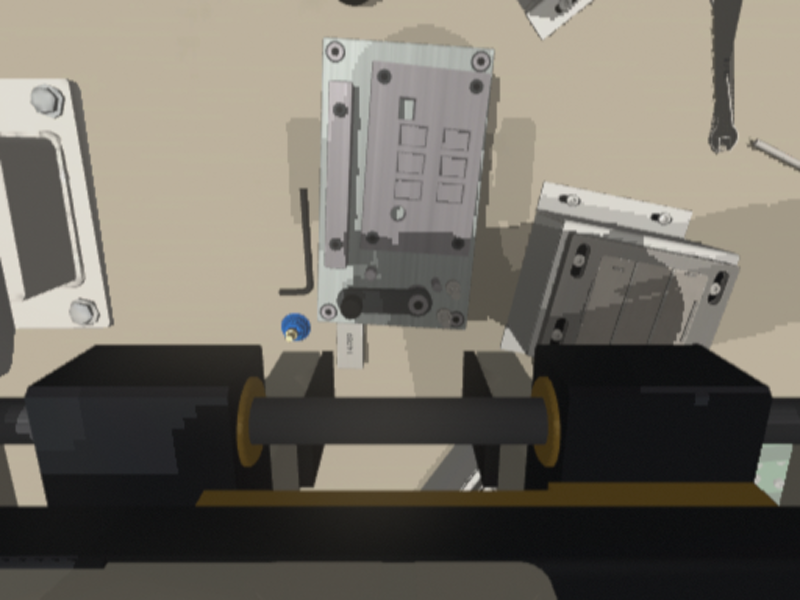

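View pics/s1.png

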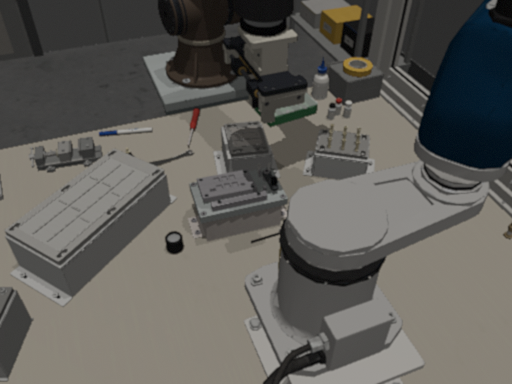

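The wrist view (800x600) shows the sub-base corners at (323,38), (494,49), (319,320) and (467,328). The plate corners are at about (373,62), (489,70), (362,236) and (474,243); the knob is at (350,304) and the pivot at (418,301). The side view shows the sub-base from the robot's left rear at (237,200).

```bash
cat >> h.py <<'E'
def ray(u,v,h,K,W):
    r=W[:3,:3]@np.array([(u-K[0,2])/K[0,0],(v-K[1,2])/K[1,1],1]); return W[:3,3]+r*(h-W[2,3])/r[2]
def fit2(A,B):
    a,b=A.mean(0),B.mean(0);H=(A-a).T@(B-b);th=np.arctan2(H[0,1]-H[1,0],H[0,0]+H[1,1])
    r=np.array([[np.cos(th),-np.sin(th)],[np.sin(th),np.cos(th)]]);return th,b-r@a,r
E
python3 - <<'E'
from h import *
z=np.load("wrist1.npz");K,W=z['K'],z['W'];Q=cloud(z['d'],K,W);s=1/1.5625
f=lambda u,v,h:ray(u*s,v*s,h,K,W)
c=np.array([f(u,v,.08) for u,v in [(323,38),(494,49),(319,320),(467,328)]])
M=np.array([[52,-88],[-52,-88],[52,92],[-52,92]])/1e3
th,t,r=fit2(M,c[:,:2]);print("base",th,t,(c[:,:2]-(M@r.T+t)).round(4).tolist())
for u,v in [(349,303),(418,303),(437,285),(440,318),(453,287)]:
    q=Q[int(v*s),int(u*s)];print((u,v),q.round(4),((q[:2]-t)@r*1e3).round(1))
k=f(350,297,.118);print("knob",(k[:2]-t)@r*1e3)
for (u,v,h) in [(373,62,.0975),(489,70,.09),(362,236,.0975),(474,243,.09),(340,110,.095),(398,213,.09)]:
    print((u,v),Q[int(v*s),int(u*s)].round(4),((f(u,v,h)[:2]-t)@r*1e3).round(1))
import scipy
E
```

```text
base -0.05458722656148876 [ 0.64309785 -0.12141497] [[-0.0004, 0.001], [0.0007, 0.0013], [-0.0007, -0.0012], [0.0005, -0.0011]]
(349, 303) [ 0.6749 -0.0576  0.1175] [28.2 65.5]
(418, 303) [ 0.6324 -0.0531  0.1017] [-14.4  67.6]
(437, 285) [ 0.6203 -0.0635  0.0976] [-25.9  56.6]
(440, 318) [ 0.6167 -0.0372  0.0846] [-31.   82.7]
(453, 287) [ 0.6096 -0.061   0.092 ] [-36.7  58.5]
knob [27.32104745 62.39198706]
(373, 62) [ 0.6602 -0.1966  0.091 ] [ 20.1 -72.6]
(489, 70) [ 0.5905 -0.1941  0.0805] [-48.  -73.3]
(362, 236) [ 0.668  -0.0946  0.097 ] [22.7 28.1]
(474, 243) [ 0.5948 -0.0881  0.0811] [-49.   29.7]
(340, 110) [ 0.6793 -0.1692  0.0988] [ 38.7 -45.8]
(398, 213) [ 0.6455 -0.1074  0.0799] [ 0.9 13.3]
```

move_arm --rows "0 0 0 0.033 0.0404 0.03 0; 0 0 0 0.0327 0.0404 0.03 0; 0 0 0 0 0 0.03 0; 0 0 3.13 0 0 0.03 0; 0 0 0 0 0 0 0; 0 0 0 0 0 0 0"

```text
t: 1.58
eef_pos: [0.5651, -0.1355, 0.1455]
ee_rot: [-3.141, -0.0, -1.623]
force: [0.6, 0.5, 1.1]
width: 0.0007
gripper_force: 0.0
```

```bash
cat > st.py <<'E'
from h import *
T=np.array([.64310,-.12141]);c,s_=np.cos(-.0546),np.sin(-.0546);Rb=np.array([[c,-s_],[s_,c]])
s=arm.get_state();print(round(s['t'],2),"base mm",((s['eef_pos'][:2]-T)@Rb*1e3).round(2),"z",s['eef_pos'][2].round(4),"rot",s['ee_rot'].round(4),"Fbase",(s['force'][:2]@Rb).round(2),s['force'][2].round(2),s['width'])
E
python3 st.py
python3 - <<'E'
from h import *
for n in ["wrist1","wrist0"]:
    z=np.load(n+".npz");Q=cloud(z['d'],z['K'],z['W'])
    m=(Q[...,0]<.6)&(Q[...,1]<.02)&(Q[...,2]<.2)&(Q[...,0]>.45);print(np.nanmax(Q[m][:,2]))
E
```

```text
1.57 base mm [-77.13 -18.34] z 0.1455 rot [-3.1407e+00 -4.0000e-04 -1.6234e+00] Fbase [0.55 0.5 ] 1.11 0.0006714184773662902
0.09323380004922321
0.09209368929123218
```

move_arm --rows "0 0 0 0 0 0.025 0; 0 0 0 0 0 0.022 0; 0 0 0 0 0 0.007 0; 0 0 0 0 0 0 0; 0 0 0 0 0 0 0"

```text
t: 2.2
eef_pos: [0.5651, -0.1357, 0.0918]
ee_rot: [-3.14, 0.0, -1.625]
force: [0.1, 0.6, 0.2]
width: 0.0004
gripper_force: 0.0
```

```bash
python3 st.py
```

```text
2.2 base mm [-77.15 -18.5 ] z 0.0918 rot [-3.1397  0.     -1.6249] Fbase [0.1  0.63] 0.23 0.000369475108538188
```

move_arm --rows "0 0 0 0 -0.001 0 0; 0 0 0 0 -0.001 0 0; 0 0 0 0 -0.001 0 0; 0 0 0 0 -0.001 0 0; 0 0 0 0 -0.001 0 0; 0 0 0 0 0 0 0"

```text
t: 2.95
eef_pos: [0.5693, -0.136, 0.0905]
ee_rot: [3.142, -0.0, -1.625]
force: [-0.1, -0.1, -0.9]
width: -0.0
gripper_force: 0.0
```

```bash
python3 st.py
```

```text
2.95 base mm [-72.94 -18.61] z 0.0905 rot [ 3.1416 -0.     -1.6254] Fbase [-0.14 -0.14] -0.92 -3.6059622189578465e-05
```

move_arm --rows "0 0 0 0 -0.001 0 0; 0 0 0 0 -0.001 0 0; 0 0 0 0 -0.001 0 0; 0 0 0 0 -0.001 0 0; 0 0 0 0 -0.001 0 0; 0 0 0 0 0 0 0"

```text
t: 3.7
eef_pos: [0.5742, -0.1363, 0.0905]
ee_rot: [-3.142, -0.0, -1.625]
force: [0.6, -0.2, 0.0]
width: 0.0005
gripper_force: 0.0
```

```bash
python3 st.py
python3 - <<'E'
from h import *
p,d,K,W=grab("wrist");np.savez("wrist2.npz",p=p,d=d,K=K,W=W)
cv2.imwrite("pics/w2.png",cv2.resize(p,(800,600),interpolation=cv2.INTER_CUBIC))
E
```

```text
3.7 base mm [-67.95 -18.6 ] z 0.0905 rot [-3.1416 -0.     -1.6254] Fbase [ 0.58 -0.2 ] 0.01 0.0004915529966835568
```

View pics/w2.png

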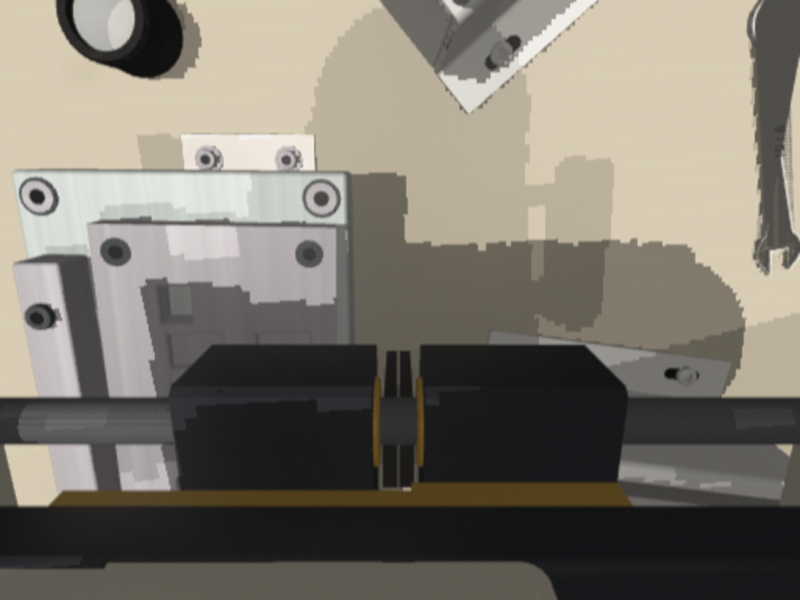

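The wrist view shows the plate's right end, from (90,222) to (345,225), with a gap to the rail and its near edge close to the sub-base edge at (348,225). The fingers have not touched it yet, so I keep going.

move_arm --rows "0 0 0 0 -0.001 0 0; 0 0 0 0 -0.001 0 0; 0 0 0 0 -0.001 0 0; 0 0 0 0 -0.001 0 0; 0 0 0 0 0 0 0"

```text
t: 4.38
eef_pos: [0.5781, -0.1365, 0.0905]
ee_rot: [3.141, 0.0, -1.625]
force: [0.5, 0.5, 1.1]
width: 0.0003
gripper_force: 0.1
```

move_arm --rows "0 0 0 0 -0.001 0 0; 0 0 0 0 -0.001 0 0; 0 0 0 0 -0.001 0 0; 0 0 0 0 0 0 0"

```text
t: 4.88
eef_pos: [0.5796, -0.1369, 0.0904]
ee_rot: [3.139, -0.0, -1.626]
force: [-6.1, 0.4, 4.1]
width: 0.0003
gripper_force: 2.9
```

move_arm --rows "0 0 0 0 -0.001 0 0; 0 0 0 0 -0.001 0 0; 0 0 0 0 -0.001 0 0; 0 0 0 0 0 0 0"

```text
t: 5.38
eef_pos: [0.5827, -0.1371, 0.0904]
ee_rot: [3.139, -0.0, -1.626]
force: [-4.8, 0.3, 3.9]
width: 0.001
gripper_force: 2.8
```

```bash
python3 st.py
```

```text
5.38 base mm [-59.49 -19.01] z 0.0904 rot [ 3.1388e+00 -4.0000e-04 -1.6258e+00] Fbase [-4.86  0.08] 3.93 0.0009570274195067719
```

move_arm --rows "0 0 0 0 -0.001 0 0; 0 0 0 0 -0.001 0 0; 0 0 0 0 -0.001 0 0; 0 0 0 0 0 0 0"

```text
t: 5.88
eef_pos: [0.5854, -0.1373, 0.0904]
ee_rot: [3.138, -0.0, -1.626]
force: [-7.5, -0.2, 4.8]
width: 0.0002
gripper_force: 3.2
```

move_arm --rows "0 0 0 0 -0.001 0 0; 0 0 0 0 0 0 0"

```text
t: 6.12
eef_pos: [0.5864, -0.1374, 0.0904]
ee_rot: [3.138, -0.0, -1.626]
force: [-6.5, -0.4, 4.3]
width: 0.0004
gripper_force: 3.3
```

```bash
python3 st.py
python3 - <<'E'
from h import *
p,d,K,W=grab("wrist");np.savez("wrist3.npz",p=p,d=d,K=K,W=W)
cv2.imwrite("pics/w3.png",cv2.resize(p,(800,600),interpolation=cv2.INTER_CUBIC)[100:400,:500])
E
```

```text
6.12 base mm [-55.79 -19.05] z 0.0904 rot [ 3.1383e+00 -4.0000e-04 -1.6258e+00] Fbase [-6.45 -0.79] 4.28 0.00038377149808074303
```

View pics/w3.png

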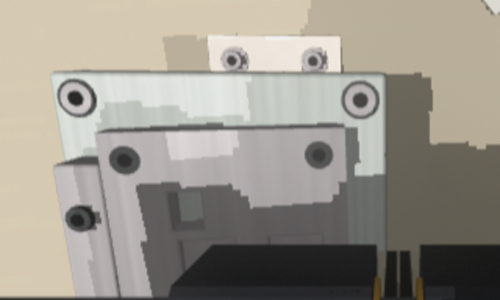

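The crop shows the plate's right end: near corner at (345,127), far corner at (97,132), now close to the rail.

Run:
```python
from h import *
exec(open('st.py').read().split("\ns=")[0])
z=np.load("wrist3.npz");K,W=z['K'],z['W'];Q=cloud(z['d'],K,W);k=.64
for u,v,h in [(345,227,.090),(97,232,.098),(385,174,.08),(52,174,.08),(55,262,.095),(98,256,.095)]:
    print((u,v),((ray(u*k,v*k,h,K,W)[:2]-T)@Rb*1e3).round(1),Q[int(v*k)+2,int(u*k)].round(4))
```

```text
(345, 227) [-40.1 -72.1] [ 0.5995 -0.1905  0.0905]
(97, 232) [ 29.  -71.7] [ 0.6684 -0.1939  0.098 ]
(385, 174) [-51.9 -87.1] [ 0.5868 -0.2047  0.0794]
(52, 174) [ 50.7 -87.1] [ 0.6888 -0.2104  0.0807]
(55, 262) [ 44.4 -62.5] [ 0.6847 -0.1855  0.0944]
(98, 256) [ 31.6 -64.3] [ 0.6766 -0.1855  0.0867]
```

move_arm --rows "0 0 0 0 -0.0007 0 0; 0 0 0 0 -0.0005 0 0; 0 0 0 0 0 0 0"

```text
t: 6.55
eef_pos: [0.5874, -0.1374, 0.0903]
ee_rot: [3.138, -0.0, -1.626]
force: [-7.0, -0.9, 4.5]
width: 0.0003
gripper_force: 3.5
```

move_arm --rows "0 0 0 0 -0.0005 0 0; 0 0 0 0 0 0 0"

```text
t: 6.8
eef_pos: [0.5875, -0.1374, 0.0903]
ee_rot: [3.137, -0.0, -1.626]
force: [-9.0, 0.2, 6.3]
width: 0.0003
gripper_force: 4.2
```

move_arm --rows "0 0 0 0 -0.0005 0 0; 0 0 0 0 0 0 0"

```text
t: 7.05
eef_pos: [0.5876, -0.1374, 0.0903]
ee_rot: [3.137, -0.0, -1.626]
force: [-9.0, 1.6, 7.3]
width: 0.0002
gripper_force: 5.0
```

```bash
python3 st.py
```

```text
7.05 base mm [-54.59 -19.04] z 0.0903 rot [ 3.1365e+00 -4.0000e-04 -1.6260e+00] Fbase [-9.11  1.06] 7.33 0.00020789869596812152
```

move_arm --rows "0 0 0 0 0.007 0 0; 0 0 0 0 0 -0.02 0; 0 0 0 0 0 -0.02 0; 0 0 0 0.036 -0.028 0 0; 0 0 0 0.036 -0.028 0 0; 0 0 0 0 0 0 0; 0 0 0 0 0 0 0"

```text
t: 7.92
eef_pos: [0.6352, -0.2118, 0.1301]
ee_rot: [3.141, 0.0, -1.626]
force: [-0.3, 0.1, -0.7]
width: 0.0007
gripper_force: 0.0
```

```bash
python3 st.py
```

```text
7.92 base mm [ -2.97 -90.68] z 0.1301 rot [ 3.1415e+00  2.0000e-04 -1.6261e+00] Fbase [-0.33  0.07] -0.65 0.000652639883390574
```

move_arm --rows "0 0 0 0 0 0.02 0; 0 0 0 0 0 0.012 0; 0 0 0 0 0 0.0055 0; 0 0 0 0 0 0 0; 0 0 0 0 0 0 0"

```text
t: 8.55
eef_pos: [0.6358, -0.2117, 0.0937]
ee_rot: [-3.141, -0.0, -1.625]
force: [0.4, 0.6, 0.8]
width: 0.0002
gripper_force: 0.0
```

move_arm --rows "0 0 0 -0.001 0 0 0; 0 0 0 -0.001 0 0 0; 0 0 0 -0.001 0 0 0; 0 0 0 -0.001 0 0 0; 0 0 0 -0.001 0 0 0; 0 0 0 -0.001 0 0 0; 0 0 0 0 0 0 0"

```text
t: 9.43
eef_pos: [0.6357, -0.2056, 0.093]
ee_rot: [3.142, -0.0, -1.625]
force: [0.3, 1.2, -1.3]
width: 0.0006
gripper_force: 0.0
```

move_arm --rows "0 0 0 -0.001 0 0 0; 0 0 0 -0.001 0 0 0; 0 0 0 -0.001 0 0 0; 0 0 0 0 0 0 0"

```text
t: 9.93
eef_pos: [0.6358, -0.2027, 0.0931]
ee_rot: [3.142, -0.0, -1.625]
force: [0.1, 0.1, 0.6]
width: 0.0002
gripper_force: 0.1
```

move_arm --rows "0 0 0 -0.001 0 0 0; 0 0 0 -0.001 0 0 0; 0 0 0 -0.001 0 0 0; 0 0 0 0 0 0 0"

```text
t: 10.42
eef_pos: [0.6359, -0.1997, 0.0931]
ee_rot: [3.142, -0.0, -1.625]
force: [-1.5, -2.5, 0.6]
width: 0.0003
gripper_force: 1.3
```

```bash
python3 st.py
```

```text
10.43 base mm [ -2.88 -78.61] z 0.0931 rot [ 3.1415e+00 -1.0000e-04 -1.6254e+00] Fbase [-1.32 -2.54] 0.65 0.0002603598456127794
```

move_arm --rows "0 0 0 -0.001 0 0 0; 0 0 0 -0.001 0 0 0; 0 0 0 -0.001 0 0 0; 0 0 0 -0.001 0 0 0; 0 0 0 0 0 0 0"

```text
t: 11.05
eef_pos: [0.6364, -0.1953, 0.093]
ee_rot: [-3.141, 0.0, -1.625]
force: [0.4, -0.2, 0.7]
width: 0.0004
gripper_force: 0.0
```

move_arm --rows "0 0 0 -0.001 0 0 0; 0 0 0 -0.001 0 0 0; 0 0 0 0 0 0 0"

```text
t: 11.42
eef_pos: [0.6364, -0.1935, 0.0931]
ee_rot: [-3.141, 0.0, -1.625]
force: [-0.4, 0.9, 0.4]
width: 0.0007
gripper_force: 0.0
```

```bash
python3 st.py
python3 - <<'E'
from h import *
p,d,K,W=grab("wrist");np.savez("wrist4.npz",p=p,d=d,K=K,W=W)
p2,d,K,W=grab("scene");np.savez("scene4.npz",p=p2,d=d,K=K,W=W)
a=cv2.resize(p,(512,384));b=cv2.resize(p2[170:290,190:330],(448,384),interpolation=cv2.INTER_CUBIC)
cv2.imwrite("pics/c4.png",np.hstack([a[:,:340],b]))
E
```

```text
11.43 base mm [ -2.76 -72.39] z 0.0931 rot [-3.1415e+00  1.0000e-04 -1.6253e+00] Fbase [-0.42  0.83] 0.4 0.0006865071232608285
```

View pics/c4.png

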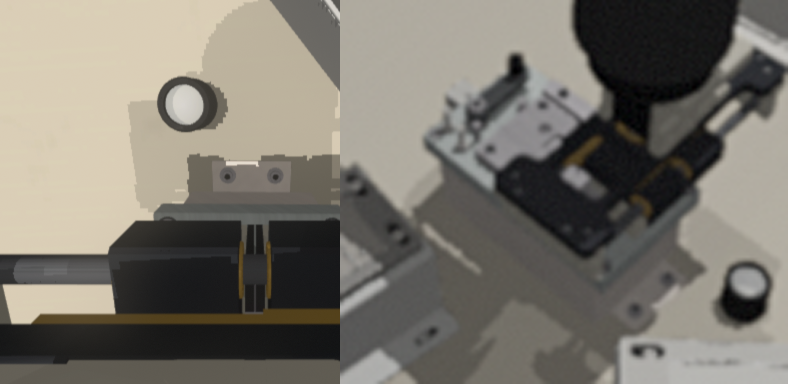

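The views show the gripper covering the plate, so its state is unclear. The force falling to zero suggests it has dropped. I retreat and look from above.

move_arm --rows "0 0 0 0.008 0 0 0; 0 0 0 0 0 -0.04 0; 0 0 0 0 0 -0.05 0; 0 0 0 -0.045 0.005 -0.05 0; 0 0 0 -0.055 0 -0.03 0; 0 0 0 -0.045 0 0 0; 0 0 0 0 0 0 0; 0 0 0 0 0 0 0"

```text
t: 12.52
eef_pos: [0.6389, -0.0605, 0.2592]
ee_rot: [3.141, -0.0, -1.625]
force: [-1.0, 0.3, -0.5]
width: 0.0002
gripper_force: 0.0
```

```bash
python3 st.py
python3 - <<'E'
from h import *
exec(open('st.py').read().split("\ns=")[0])
p,d,K,W=grab("wrist");np.savez("wrist5.npz",p=p,d=d,K=K,W=W)
cv2.imwrite("pics/w5.png",cv2.resize(p,(800,600),interpolation=cv2.INTER_CUBIC))
Q=cloud(d,K,W);B=(Q[...,:2]-T)@Rb*1e3
for x in (-35,-25,-15,-5,5,15,25): 
    row=[]
    for y in (-55,-45,-30,-6,20,35):
        m=(abs(B[...,0]-x)<2.5)&(abs(B[...,1]-y)<2.5); row.append(round(float(np.nanmedian(Q[m][:,2]))*1e3,1) if m.any() else None)
    print(x,row)
E
```

```text
12.53 base mm [-7.54 60.61] z 0.2592 rot [ 3.1413e+00 -2.0000e-04 -1.6250e+00] Fbase [-1.01  0.22] -0.51 0.00020163047699405908
-35 [90.2, 90.1, 90.6, 90.0, 335.4, 354.8]
-25 [90.3, 90.3, 89.8, 86.0, 335.6, 354.6]
-15 [90.3, 90.6, 90.0, 86.6, 335.4, 355.8]
-5 [90.4, 90.1, 90.2, 89.9, 333.8, 356.9]
5 [90.4, 90.1, 89.9, 86.2, 335.6, 355.8]
15 [90.3, 90.3, 90.5, 90.3, 335.6, 356.1]
25 [90.5, 90.3, 90.7, 90.6, 335.4, 356.6]
```

View pics/w5.png

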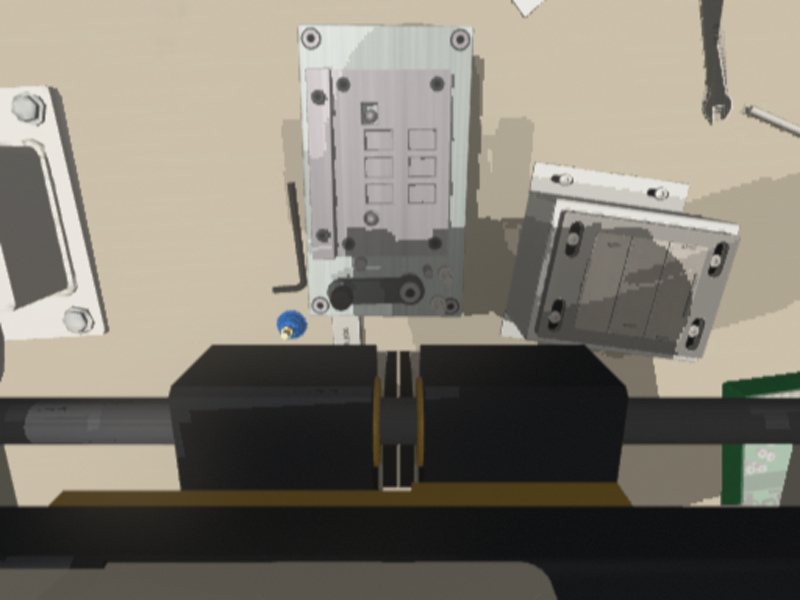

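The plate now reads a level 90 mm on top across its right part and far and near sides, so it is seated. The keeper's knob is at (341,292) and its pivot at (410,290), pointing along +x. Next I push the keeper.

move_arm --rows "0 0 0 -0.0135 -0.016 0.02 0; 0 0 0 -0.0135 -0.016 0.03 0; 0 0 0 0 0 0.04 0; 0 0 0 0 0 0.035 0; 0 0 0 0 0 0.015 0; 0 0 0 0 0 0.005 0; 0 0 0 0 0 0 0; 0 0 0 0 0 0 0"

```text
t: 13.58
eef_pos: [0.673, -0.035, 0.1156]
ee_rot: [-3.14, 0.0, -1.625]
force: [1.2, 0.6, -0.6]
width: 0.0005
gripper_force: 0.0
```

```bash
python3 st.py
```

```text
13.57 base mm [25.16 87.9 ] z 0.1156 rot [-3.1398e+00  2.0000e-04 -1.6255e+00] Fbase [1.17 0.67] -0.58 0.0005310350986393553
```

move_arm --rows "0 0 0 0.002 0 0 0; 0 0 0 0.002 0 0 0; 0 0 0 0.002 0 0 0; 0 0 0 0.002 0 0 0; 0 0 0 0.002 0 0 0; 0 0 0 0.002 0 0 0; 0 0 0 0 0 0 0"

```text
t: 14.45
eef_pos: [0.6716, -0.0471, 0.1142]
ee_rot: [3.141, -0.0, -1.626]
force: [0.7, 1.0, 0.5]
width: 0.0004
gripper_force: 0.6
```

move_arm --rows "0 0 0 0.002 0.0003 0 0; 0 0 0 0.002 0.0003 0 0; 0 0 0 0.002 0.0003 0 0; 0 0 0 0.002 0.0003 0 0; 0 0 0 0.002 0.0005 0 0; 0 0 0 0.002 0.0005 0 0; 0 0 0 0.002 0.001 0 0; 0 0 0 0 0 0 0"

```text
t: 15.45
eef_pos: [0.6667, -0.0606, 0.1139]
ee_rot: [3.14, 0.0, -1.626]
force: [-3.4, 3.6, 1.0]
width: 0.0004
gripper_force: 2.4
```

```bash
python3 st.py
```

```text
15.45 base mm [20.3  61.98] z 0.1139 rot [ 3.1397e+00  2.0000e-04 -1.6257e+00] Fbase [-3.63  3.4 ] 1.01 0.0004334824387596211
```

move_arm --rows "0 0 0 0.002 0.0015 0 0; 0 0 0 0.002 0.0015 0 0; 0 0 0 0.002 0.002 0 0; 0 0 0 0.002 0.002 0 0; 0 0 0 0 0 0 0"

```text
t: 16.08
eef_pos: [0.6596, -0.0679, 0.114]
ee_rot: [3.14, 0.001, -1.626]
force: [-3.0, 3.9, 0.6]
width: 0.0005
gripper_force: 2.6
```

```bash
python3 st.py
python3 - <<'E'
from h import *
exec(open('st.py').read().split("\ns=")[0])
p,d,K,W=grab("scene")
Q=cloud(d,K,W);B=(Q[...,:2]-T)@Rb*1e3
for lo,hi in ((.104,.122),):
    m=(Q[...,2]>lo)&(Q[...,2]<hi)&(B[...,0]>-40)&(B[...,0]<60)&(B[...,1]>0)&(B[...,1]<90)
    for b,z,c in zip(B[m],Q[m][:,2],p[m]): print(b.round(1),z.round(3),c)
cv2.imwrite("pics/s6.png",cv2.resize(p[170:270,190:310],(720,600),interpolation=cv2.INTER_CUBIC))
E
```

```text
16.07 base mm [13.58 54.34] z 0.114 rot [ 3.1404e+00  7.0000e-04 -1.6257e+00] Fbase [-3.19  3.69] 0.61 0.0005014972402871056
[26.5 43.6] 0.122 [85 92 94]
[29.1 42.9] 0.12 [118 127 131]
[24.4 44.8] 0.119 [72 78 79]
[27.5 44.6] 0.117 [77 83 85]
[29.6 43.5] 0.116 [103 110 113]
[18. 45.] 0.121 [48 52 52]
[20.1 43.8] 0.12 [72 77 79]
[21.8 42.3] 0.12 [73 78 80]
[26.1 43.3] 0.115 [72 77 79]
[29.3 43.2] 0.113 [83 88 88]
[-2.5 63.4] 0.12 [66 69 70]
[17.6 44.6] 0.118 [45 49 51]
[19.4 43.3] 0.118 [69 73 76]
[22.8 43.4] 0.115 [75 80 80]
[25.5 42.7] 0.113 [74 77 77]
[-1.4 64.8] 0.115 [70 74 74]
[-0.8 62. ] 0.116 [68 73 75]
[-1.  58.4] 0.119 [67 73 74]
[-0.4 55.7] 0.121 [67 72 74]
[10.2 43.7] 0.122 [47 49 51]
[15.8 46.2] 0.115 [25 26 26]
[18.3 45.5] 0.113 [40 43 42]
[20.4 44.3] 0.112 [60 64 66]
[23.1 43.7] 0.111 [65 69 68]
[-1.7 61.3] 0.114 [70 75 76]
[-0.6 59.1] 0.115 [68 73 74]
[-0.7 55.6] 0.118 [66 72 74]
[ 9.3 42.9] 0.119 [43 47 48]
[11.3 41.7] 0.119 [20 22 21]
[11.2 38.4] 0.121 [21 23 24]
[15.5 39.4] 0.117 [35 39 40]
[14.6 35.4] 0.121 [48 49 50]
[-2.3 57.4] 0.114 [72 76 77]
[-1.7 54.6] 0.116 
[... 1027 characters left out ...]
] 0.115 [39 37 38]
[-16.   70.3] 0.105 [37 35 36]
[-14.3  68.8] 0.105 [45 45 45]
[-12.8  67. ] 0.105 [59 58 59]
[-1.6 45.2] 0.113 [63 68 69]
[-1.3 42.3] 0.115 [66 70 73]
[ 4.5 38.4] 0.113 [21 21 20]
[ 5.5 36.2] 0.114 [5 2 1]
[ 4.9 32.4] 0.118 [5 3 7]
[ 8.6 32.8] 0.114 [6 7 8]
[14.2 32. ] 0.11 [25 24 25]
[-19.3  70.3] 0.104 [57 58 59]
[ 3. 37.] 0.112 [12 10  9]
[ 4.  34.8] 0.113 [4 4 6]
[ 6.8 34.4] 0.111 [8 5 5]
[ 7.1 31.4] 0.113 [6 5 5]
[ 9.2 30.3] 0.112 [12 11 11]
[11.8 29.7] 0.11 [24 22 23]
[ 5.4 39.6] 0.104 [21 21 20]
[ 4.1 35. ] 0.109 [13 10 11]
[ 6.4 34.1] 0.108 [ 6  8 10]
[ 7.4 31.8] 0.109 [10  6 10]
[ 8.8 30. ] 0.109 [15 12 11]
[ 6.2 34. ] 0.104 [22 20 21]
[ 6.6 31.1] 0.107 [20 20 19]
```

View pics/s6.png

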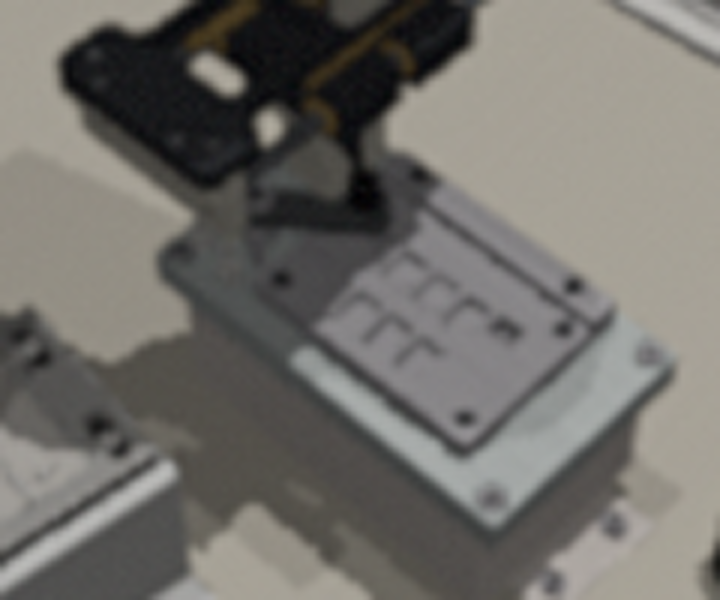

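The view shows the keeper swung about halfway with the knob at (365,190), the plate flat against the rail, and the finger clear of it. I now go round to the far side of the knob.

move_arm --rows "0 0 0 -0.006 0 0 0; 0 0 0 0 -0.016 0 0; 0 0 0 0 -0.014 0 0; 0 0 0 0.015 0 0 0; 0 0 0 0.014 0 0 0; 0 0 0 0 0 0 0; 0 0 0 0 0 0 0"

```text
t: 17.0
eef_pos: [0.6888, -0.0933, 0.1144]
ee_rot: [-3.142, 0.0, -1.626]
force: [-0.4, -0.8, 0.3]
width: 0.0006
gripper_force: 0.0
```

move_arm --rows "0 0 0 0 0.002 0 0; 0 0 0 0 0.002 0 0; 0 0 0 0 0.002 0 0; 0 0 0 0 0.002 0 0; 0 0 0 0 0.002 0 0; 0 0 0 0 0.002 0 0; 0 0 0 0 0.002 0 0; 0 0 0 0 0 0 0"

```text
t: 18.0
eef_pos: [0.676, -0.0926, 0.1148]
ee_rot: [-3.14, -0.0, -1.625]
force: [3.9, -2.9, 0.3]
width: 0.0003
gripper_force: 2.1
```

```bash
python3 st.py
```

```text
18.0 base mm [31.3  30.58] z 0.1148 rot [-3.1395e+00 -4.0000e-04 -1.6252e+00] Fbase [ 4.03 -2.73] 0.28 0.0003056753160157185
```

move_arm --rows "0 0 0 0 0.0025 0 0; 0 0 0 0 0.0025 0 0; 0 0 0 0 0.0025 0 0; 0 0 0 0 0.0025 0 0; 0 0 0 0 0.0025 0 0; 0 0 0 0 0.0025 0 0; 0 0 0 0 0.002 0 0; 0 0 0 0 0 0 0"

```text
t: 19.0
eef_pos: [0.6575, -0.0911, 0.1141]
ee_rot: [3.141, 0.0, -1.625]
force: [0.7, -1.3, 0.3]
width: 0.0002
gripper_force: 0.4
```

move_arm --rows "0 0 0 0 0.0015 0 0; 0 0 0 0 0.0015 0 0; 0 0 0 0 0.001 0 0; 0 0 0 0 0.001 0 0; 0 0 0 0 0 0 0"

```text
t: 19.62
eef_pos: [0.6529, -0.0909, 0.1143]
ee_rot: [3.141, 0.0, -1.625]
force: [1.6, -0.9, -0.4]
width: 0.0006
gripper_force: 0.6
```

```bash
python3 st.py
```

```text
19.62 base mm [ 8.15 31.01] z 0.1143 rot [ 3.1413e+00  1.0000e-04 -1.6255e+00] Fbase [ 1.62 -0.83] -0.43 0.0005897443391227546
```

move_arm --rows "0 0 0 0 0.001 0 0; 0 0 0 0 0.001 0 0; 0 0 0 0 0 0 0"

```text
t: 20.0
eef_pos: [0.6518, -0.0909, 0.1145]
ee_rot: [-3.14, 0.0, -1.625]
force: [5.3, -2.7, -1.7]
width: 0.0004
gripper_force: 2.2
```

move_arm --rows "0 0 0 0 0.001 0 0; 0 0 0 0 0.0005 0 0; 0 0 0 0 0 0 0"

```text
t: 20.38
eef_pos: [0.6516, -0.0908, 0.1146]
ee_rot: [-3.138, 0.0, -1.625]
force: [7.5, -2.7, -3.9]
width: 0.0002
gripper_force: 4.0
```

```bash
python3 st.py
```

```text
20.38 base mm [ 6.79 31.04] z 0.1146 rot [-3.1379e+00  1.0000e-04 -1.6251e+00] Fbase [ 7.68 -2.24] -3.85 0.00023821055582253642
```

The push stalled at x = 6.8 with rising force, so the keeper is at its stop. I retreat and verify.

move_arm --rows "0 0 0 0 -0.012 0 0; 0 0 0 0 0 -0.04 0; 0 0 0 0 0 -0.05 0; 0 0 0 -0.03 0.02 -0.05 0; 0 0 0 -0.03 0 -0.01 0; 0 0 0 0 0 0 0; 0 0 0 0 0 0 0"

```text
t: 21.25
eef_pos: [0.6444, -0.0304, 0.2635]
ee_rot: [3.14, -0.0, -1.625]
force: [-0.3, 0.7, -0.5]
width: 0.0006
gripper_force: 0.0
```

```bash
python3 st.py
python3 - <<'E'
from h import *
exec(open('st.py').read().split("\ns=")[0])
p,d,K,W=grab("wrist")
cv2.imwrite("pics/w7.png",cv2.resize(p,(800,600),interpolation=cv2.INTER_CUBIC)[0:400,150:650])
Q=cloud(d,K,W);B=(Q[...,:2]-T)@Rb*1e3
m=(Q[...,2]>.112)&(Q[...,2]<.122)&(abs(B[...,0])<50)&(B[...,1]>0)&(B[...,1]<90)
print("knob",np.median(B[m],0),m.sum())
for x in (-35,-5,15,27):
    print(x,[round(float(np.nanmedian(Q[(abs(B[...,0]-x)<2.5)&(abs(B[...,1]-y)<2.5)&(Q[...,2]<.13)][:,2]))*1e3,1) for y in (-55,-30,-6,15,42)])
E
```

```text
21.25 base mm [-3.64 90.99] z 0.2635 rot [ 3.1396e+00 -2.0000e-04 -1.6250e+00] Fbase [-0.3   0.68] -0.51 0.0005706657131139104
knob [-14.74366335  26.90994247] 177
-35 [90.4, 90.7, 89.8, 90.2, 90.6]
-5 [90.4, 90.3, 90.2, 90.2, 90.6]
15 [90.2, 90.1, 90.2, 89.9, 90.1]
27 [90.5, 90.3, 90.3, 90.2, 90.6]
```

View pics/w7.png

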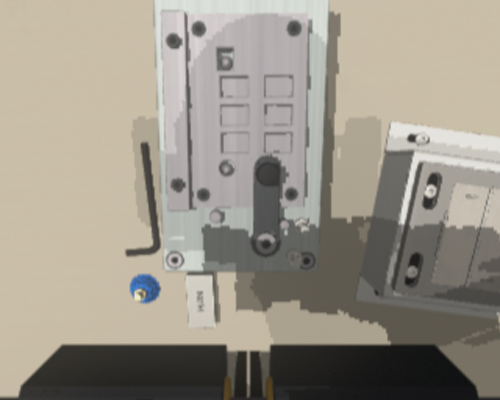

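The view shows the keeper pointing along -y over the plate, with the knob at (267,172) and the pivot at (265,243). The plate is level at 90 mm everywhere, and the loose parts are undisturbed.

```bash
python3 -c "from station import arm; print(arm.job_done())"
```

```text
the job is handed in; nothing more can be done
None
```

The nest plate is seated flat over both pins, the keeper is swung to its stop across the plate, and the job was handed in at about 21 s of the 50 s limit.

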